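# Switch on the wide label printer in the stationery stockroom

## Task

Two label printers stand on the stockroom shelf. Switch on the wider one: put a fingertip in the recessed slot on its top and slide the small flush switch fully home to the end of the slot marked by the little round lens. Leave the narrower printer's switch as it is.

Things in the scene. Friction and masses are not known exactly. Their poses are not given: they have to be found in the camera images.
- wide_printer: Wider label printer, grey case 150 deep (x), 170 wide (y), fixed. Origin: centre of its underside; z up, x from front to the white roll at the back, y to the left seen from the front. Deck 55 high; slot in it centred at x -35, y 0: 34 wide (x), 88 long (y), 10 deep. Round 8 mm lens beside the slot's +y (on) end, at x -63, y 37. Roll (x above 3) rises to 76, cheeks to 67.
- wide_switch (a joint): Pale ribbed slide switch in the wide printer's slot, 30 (x) by 12 (y) by 9 high, top 1 mm below deck. Value in m: 0 off, 0.026 on at the end stop, growing to the printer's +y; its centre is at printer x -35 mm, y 11 mm + value. Starts 0 to 0.004; 49 mm or more of empty slot on its -y side take the shut fingertips. Slides with about 2 N, stays where left.
- narrow_printer: Narrower label printer, to be left alone: like the wide one (height, depth, slot, switch, lens, origin, axes) but only 106 mm wide (y), with a roll 58 long instead of 112; fixed. The two swap places at random.
- narrow_switch (a joint): Slide switch of the narrow printer, value in m on the same scale; starts at 0 to 0.004 and must stay there.
Things that resemble listed ones, but are neither listed nor needed, are in the scene too. Leave any green look-alike of the wide_printer alone.

How it is judged:
By the outcome, as a careful person would: the job done as asked, in the order asked, and still so for the second after the job is handed in, with the robot touching nothing.
It also fails if it takes over 26 s, if anything falls off the work surface, if the arm or the gripper's body presses on something with over 40 N, if the wrist force passes 120 N, or if a joint passes its speed limit or range.

## Robot

A 6-joint arm with a two-finger parallel gripper is mounted at the origin on the work surface. World frame = base frame: x ahead of the robot, y to its left, z up, the work surface at z = 0. Lengths are in mm, angles in degrees, forces in N, time in s.
With the tool pointing down it reaches from about 250 to 800 mm from the base axis. Payload 8.5 kg.
Tool frame: the origin (TCP) lies midway between the tips of the shut fingers; the grasp point (between the pads) lies bot.grasp_offset behind it (bot.grasp_offset is the distance from the TCP to the grasp point, in mm); z points along the fingers, y is the line along which they close (so a half turn about z gives the same grasp; the last joint's range is limited). The gripper opens to 85 mm and grips with 20 to 120 N. Pads are 22 mm wide; open, the fingers measure 114 mm over their backs; the gripper's body (76 mm by 85 mm) begins 54 mm behind the grasp point. The pads swing forward as they close: fully open they stand 13 mm farther back than shut.
Start: joints at [-64.515, 13.648, -0.773, 75.585, 0, 90], TCP at [225.875, -473.877, 231.276] pointing down, gripper open.
Joint ranges: [-152.45, 152.45], [-59.26, 108.67], [-65.41, 83.53], [-104.44, 129.93], [-82.83, 76.93], [-180, 180]. Speed limits (degrees/s): [127.2, 127.2, 159.86, 180, 180, 180].

## Interface

Orientations are given as a 3x3 rotation matrix whose columns are the frame's x, y, z axes.
In Python, from bench import bot gives the robot as it stands.
- The arm moves only by the shell command python3 -m handwheel 'ROWS' [FORCE]. ROWS is JSON, a list of rows, each a list of 7 numbers: the opening, from 0 (shut) to 1 (fully open), then the shift along the tool's x, y, z normalised to -1 to 1, where 1 is 0.025 m, then the turn, a rotation vector about the tool's x, y, z normalised to -1 to 1, where 1 is 0.1 rad. In form: [[grip, x, y, z, rx, ry, rz], ...]. A call has 1 to 10 rows; each row shifts and turns the commanded pose from where the row before left it, along the tool's axes as they then stand; what a row does not reach is not made up. A row lasts 1/12 s, in which the tool goes at most 41.7 mm and 7.16 degrees, less where a joint would pass 70% of its speed; a pose out of reach is approached as far as the arm can. A call with a number of a shift or a turn outside -1 to 1 is refused whole. A call with a gripper value outside its range is refused whole. The fingers move at their own pace and stop on an object; FORCE is the grip in N (left out, the last holds). Time passes only in rows, so rows that do not move let the fingers close. It gives the time, the measured TCP pose, the force, the opening and the grip force at its end, in the units of the state.
- bot.get_obs(): the state, without advancing time (a new reading comes with each control period).
- bot.camera(name): name is "side" or "top" or "wrist"; returns (picture, depth): 480x640x3 uint8, red, green, blue; 480x640 float32, mm along the optical axis (not along the pixel's ray), 0 where there is no reading.
- bot.camera_info(name): a dict with "fov_y" (degrees; the focal length in pixels is half the picture's height over the tangent of half this angle, whatever the lens; pixels are square), "cx", "cy" (the principal point, pixels), "R" (3x3) and "t" (3): a world point X has camera coordinates R X + t. Camera axes: x right, y down, z forward; pixel columns grow to the right and rows downward; lengths in mm; the calibration is good to about 2 mm. A picture is of the moment at which its call begins: read the wrist's pose just before it. camera_info takes no time and is no camera call; for the wrist camera it gives the pose at the moment of the call.
- bot.finish_job(): hands the job in; it is judged then, once.
The state is a dict: "clock": time; "joint_positions": joint angles; "qd": joint speeds; "tau": joint torques, N m; "eef_pos": TCP position; "ee_rot": TCP orientation; "ft_force": force on the tool from outside, world axes, zero at the start; "wrist_torque": the same for the moment, N m; "finger_gap": finger opening in mm; "gripper_force": force on a finger pad.
Only numpy, scipy, OpenCV 4.12 (cv2) and the standard library are available. Lean on these libraries where they do the work, as an engineer would, in place of code of your own. Each camera call takes 0.05 s, during which the arm holds its last target. There are 200 camera calls.

## Working session

There is one attempt and no reset: what is moved stays moved. The work goes in short steps, Python scripts to look and compute and a shell command to move; the robot and the scene stay as the last step left them, time stands still between calls to the robot, and variables do not carry over. Pictures are saved under pics/ and viewed, at most 10 in all, crops included, and the job is handed in when it is done.

```bash
mkdir -p pics
python3 - <<'E'
from bench import bot
import cv2,numpy as np
for n in("top","side"):
    p,d=bot.camera(n); cv2.imwrite(f"pics/{n}0.png",p[:,:,::-1]); np.savez(f"pics/{n}0.npz",p=p,d=d)
    i=bot.camera_info(n); print(n,i)
o=bot.get_obs();print(o["clock"],o["eef_pos"],o["ee_rot"])
E
```

```text
top {'fov_y': 42.83890945075292, 'cx': 316.19440663978855, 'cy': 221.03152582102024, 'R': array([[ 0.0242943 , -0.99969457, -0.00453441],
       [-0.99634781, -0.02384107, -0.0819917 ],
       [ 0.08185855,  0.00650978, -0.9966227 ]]), 't': array([-36.02350468, 611.8860778 , 981.33639949])}
side {'fov_y': 49.303859092162725, 'cx': 325.9101583405883, 'cy': 242.50180709389966, 'R': array([[ 0.97540987, -0.2195735 ,  0.01905422],
       [-0.09719395, -0.50612987, -0.85696318],
       [ 0.19781032,  0.83403839, -0.51502528]]), 't': array([-610.44671474,  101.26329202,  923.39387386])}
0.1 [ 225.73253491 -473.5907926   230.77488608] [[ 9.02698662e-01  4.30272988e-01 -5.30638633e-04]
 [ 4.30273315e-01 -9.02697967e-01  1.11982116e-03]
 [ 2.82238372e-06 -1.23918071e-03 -9.99999232e-01]]
```

View pics/top0.png

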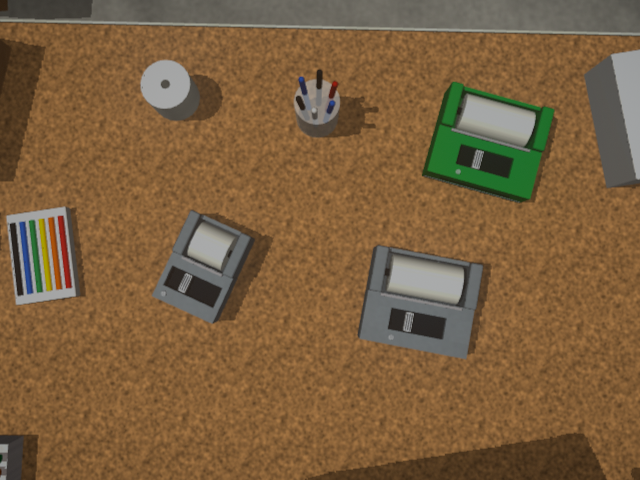

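View pics/side0.png

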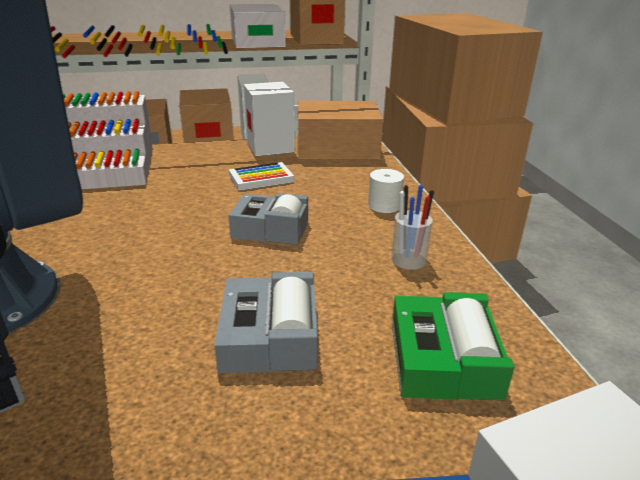

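Candidates in the top view: the grey wide printer at (420,300), the grey narrow printer at (203,265), and the green look-alike at (490,140). I choose the grey one at (420,300). It has a lens at (390,337), and its slot runs from x 390 to 446 with the switch at (409,322).

```bash
cat > h.py <<'E'
import numpy as np
def ray(i,u,v,z,H=480):
    f=H/2/np.tan(np.radians(i["fov_y"]/2)); R=np.array(i["R"]);t=np.array(i["t"])
    c=-R.T@t; d=R.T@np.array([(u-i["cx"])/f,(v-i["cy"])/f,1]); return c+d*(z-c[2])/d[2]
E
python3 - <<'E'
from bench import bot
from h import *
import cv2
i=bot.camera_info("top");p=np.load("pics/top0.npz")["p"]
x0,y0=345,235
c=p[y0:370,x0:500]
cv2.imwrite("pics/crop1.png",cv2.resize(c,None,fx=4,fy=4,interpolation=cv2.INTER_CUBIC)[:,:,::-1])
g=c.max(2)
m=(g<60).astype(np.uint8)
m=cv2.morphologyEx(m,cv2.MORPH_CLOSE,np.ones((9,9)))
cs=max((k for k in cv2.findContours(m,0,2)[0]),key=lambda k:cv2.contourArea(k) if cv2.boundingRect(k)[1]>60 else 0)
r=cv2.minAreaRect(cs);b=cv2.boxPoints(r)+[x0,y0]
W=np.array([ray(i,*q,55) for q in b]);print(r,b.round(1),W.round(1),W.mean(0))
print([np.linalg.norm(W[k]-W[k-1]).round(1) for k in range(4)])
s=((c.min(2)>140)).astype(np.uint8)
n,l,st,ce=cv2.connectedComponentsWithStats(s)
for k in range(1,n):
    if st[k,4]>3: q=ce[k]+[x0,y0]; print(st[k],q.round(1),ray(i,*q,55).round(1))
# case outline: deck front corners by hue: grey bluish mask
hsv=cv2.cvtColor(c,cv2.COLOR_RGB2HSV)
E
```

```text
((71.45076751708984, 88.13348388671875), (55.01095962524414, 20.769441604614258), 10.784297943115234) [[387.5 328.2]
 [391.4 307.8]
 [445.4 318.1]
 [441.5 338.5]] [[ 443.8 -137.6   55. ]
 [ 475.8 -143.3   55. ]
 [ 461.8 -228.5   55. ]
 [ 429.9 -222.6   55. ]] [ 452.80858673 -183.00486859   55.        ]
[np.float64(86.1), np.float64(32.5), np.float64(86.3), np.float64(32.4)]
[  44   25   75   40 1987] [426.2 280.2] [ 520.5 -197.6   55. ]
[62 78  5  2  5] [409.  313.2] [ 468.  -171.1   55. ]
[63 81  1  4  4] [408.  317.5] [ 461.2 -169.7   55. ]
[65 82  1  4  4] [410.  318.5] [ 459.8 -172.8   55. ]
[64 88  1  4  4] [409.  324.5] [ 450.4 -171.4   55. ]
[61 92  3  4  6] [406.5 329. ] [ 443.3 -167.5   55. ]
```

View pics/crop1.png

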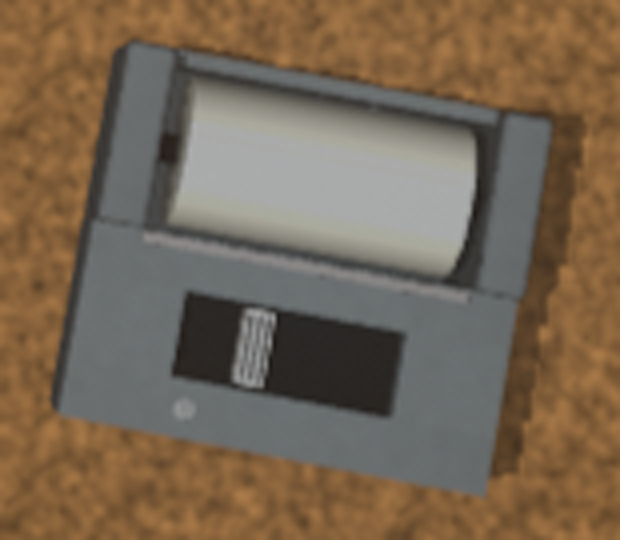

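Rotate first: about +35° around tool z, with the fingers shutting.

```bash
python3 -m handwheel '[[0,0,0,0,0,0,0.61],[0,0,0,0,0,0,0.61],[0,0,0,0,0,0,0.61],[0,0,0,0,0,0,0.61],[0,0,0,0,0,0,0.61],[0,0,0,0,0,0,0.61],[0,0,0,0,0,0,0.61],[0,0,0,0,0,0,0.61],[0,0,0,0,0,0,0.61],[0,0,0,0,0,0,0.61]]' 40
python3 -m handwheel '[[0,0.5,-0.9,0,0,0,0],[0,0.5,-0.9,0,0,0,0],[0,0.5,-0.9,0,0,0,0],[0,0.5,-0.9,0,0,0,0],[0,0.5,-0.9,0,0,0,0],[0,0.5,-0.9,0,0,0,0],[0,0.5,-0.9,0,0,0,0],[0,0.5,-0.9,0,0,0,0],[0,0.5,-0.9,0,0,0,0],[0,0.5,-0.9,0,0,0,0]]'
```

```text
clock: 0.93
eef_pos: [225.8, -473.7, 230.9]
ee_rot: [[0.986, -0.167, -0.0], [-0.167, -0.986, 0.001], [-0.001, -0.001, -1.0]]
ft_force: [0.5, -0.9, 0.0]
finger_gap: 0.0
gripper_force: 0.0
clock: 1.77
eef_pos: [386.6, -271.3, 231.1]
ee_rot: [[0.986, -0.164, -0.0], [-0.164, -0.986, 0.0], [-0.0, -0.0, -1.0]]
ft_force: [0.7, -1.2, -0.4]
finger_gap: -0.2
gripper_force: 0.0
```

```bash
python3 -m handwheel '[[0,0.5,-0.8,0,0,0,0],[0,0.5,-0.8,0,0,0,0],[0,0.5,-0.8,0.4,0,0,0],[0,0.5,-0.8,0.6,0,0,0],[0,0,0,0.8,0,0,0],[0,0,0,0.8,0,0,0],[0,0,0,0.8,0,0,0],[0,0,0,0.8,0,0,0],[0,0,0,0.6,0,0,0],[0,0,0,0,0,0,0]]'
python3 - <<'E'
from bench import bot
import cv2,numpy as np
from h import *
i=bot.camera_info("wrist");p,d=bot.camera("wrist"); np.savez("pics/w1.npz",p=p,d=d,**{k:np.array(v) for k,v in i.items()})
cv2.imwrite("pics/w1.png",p[:,:,::-1]);print(i,bot.get_obs()["eef_pos"])
E
```

```text
clock: 2.6
eef_pos: [446.7, -200.8, 108.4]
ee_rot: [[0.986, -0.164, -0.005], [-0.164, -0.986, 0.002], [-0.005, -0.001, -1.0]]
ft_force: [-0.4, -0.6, 0.5]
finger_gap: 0.0
gripper_force: 0.0
{'fov_y': 64.83582124463436, 'cx': 310.8903615719341, 'cy': 241.9213320960517, 'R': array([[-0.16501865, -0.98628961, -0.00128662],
       [-0.92968989,  0.15511298,  0.3340908 ],
       [-0.32931071,  0.05632737, -0.94254002]]), 't': array([-123.92713581,  444.34795156,  423.51204673])} [ 447.47580802 -201.24790852  110.03405716]
```

View pics/w1.png

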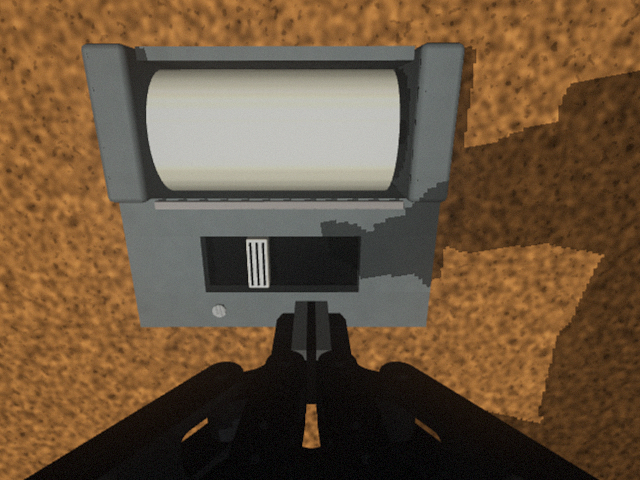

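The wrist view shows the slot with corners (202,237), (360,237), (359,292), (206,292), the switch at (258,263) and the lens at (219,311). The tool is aligned with the slot.

Run:
```python
from h import *
w=np.load("pics/w1.npz"); i={k:w[k] for k in("cx","cy","fov_y","R","t")}
P=[(202,236.5),(360.5,236.5),(359.5,292),(205.5,292)]
W=np.array([ray(i,*q,55) for q in P]);print(W.round(1),W.mean(0).round(1));c=W.mean(0)
yd=(W[0]+W[3]-W[1]-W[2]);yd/=np.linalg.norm(yd);xd=np.array([yd[1],-yd[0],0])
print(yd,[np.linalg.norm(W[k]-W[k-1]).round(1) for k in range(4)])
for n,q in dict(sw=(258,263),lens=(219,311)).items():
    r=ray(i,*q,54.5)-c; print(n,r@xd-35,r@yd)
t=c-18*yd; e=np.array([447.5,-201.2,110]);print(t,(t-e)@[.986,-.164,0]/25,(t-e)@[-.164,-.986,0]/25)
```

```text
[[ 476.7 -145.1   55. ]
 [ 462.4 -230.6   55. ]
 [ 429.  -225.9   55. ]
 [ 443.6 -138.4   55. ]] [ 452.9 -185.    55. ]
[0.16447851 0.98638067 0.        ] [np.float64(33.8), np.float64(86.6), np.float64(33.8), np.float64(88.7)]
sw -34.00168583237438 13.417997849643195
lens -64.5901392391278 37.83189071686572
[ 449.96822242 -202.7431871    55.        ] 0.10746999941925221 0.04467176014668879
```

```bash
python3 -m handwheel '[[0,0.1,0.03,0.3,0,0,0],[0,0,0,0.5,0,0,0],[0,0,0,0.5,0,0,0],[0,0,0,0.4,0,0,0],[0,0,0,0.3,0,0,0],[0,0,0,0.2,0,0,0],[0,0,0,0.16,0,0,0],[0,0,0,0,0,0,0],[0,0,0,0,0,0,0]]'
```

```text
clock: 3.4
eef_pos: [451.2, -203.1, 52.5]
ee_rot: [[0.986, -0.164, 0.0], [-0.164, -0.986, -0.0], [0.0, 0.0, -1.0]]
ft_force: [0.6, -0.2, 1.1]
finger_gap: 0.2
gripper_force: 0.0
```

```bash
python3 -m handwheel '[[0,0,0,0.06,0,0,0],[0,0,0,0.06,0,0,0],[0,0,0,0,0,0,0],[0,0,0,0,0,0,0]]'
python3 - <<'E'
from bench import bot
import cv2
p,d=bot.camera("wrist");cv2.imwrite("pics/w2.png",p[:,:,::-1]);o=bot.get_obs();print(o["eef_pos"],o["ft_force"])
E
```

```text
clock: 3.73
eef_pos: [451.0, -203.0, 49.4]
ee_rot: [[0.986, -0.164, 0.0], [-0.164, -0.986, 0.0], [0.0, -0.0, -1.0]]
ft_force: [-0.7, -0.7, -0.3]
finger_gap: -0.2
gripper_force: 0.0
[ 451.04680558 -202.96177385   49.40186261] [ 0.52426838 -0.43857705  0.12970831]
```

View pics/w2.png

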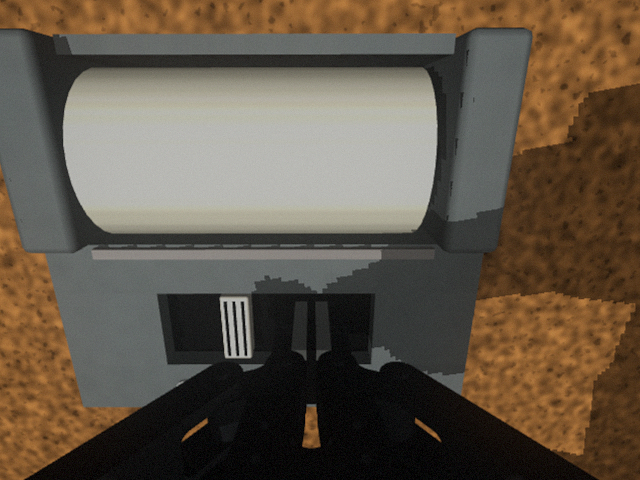

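The shut tips are in the slot without contact, right of the switch (its edge at x 253, finger edge near 292). Next, push along tool -y.

```bash
python3 -m handwheel '[[0,0,-0.15,0,0,0,0],[0,0,-0.15,0,0,0,0],[0,0,-0.15,0,0,0,0],[0,0,-0.15,0,0,0,0],[0,0,-0.15,0,0,0,0],[0,0,-0.15,0,0,0,0],[0,0,-0.15,0,0,0,0],[0,0,-0.15,0,0,0,0],[0,0,0,0,0,0,0],[0,0,0,0,0,0,0]]'
python3 -m handwheel '[[0,0,-0.08,0,0,0,0],[0,0,-0.08,0,0,0,0],[0,0,0,0,0,0,0]]'
```

```text
clock: 4.62
eef_pos: [456.0, -173.0, 49.3]
ee_rot: [[0.986, -0.164, 0.0], [-0.164, -0.986, 0.001], [0.0, -0.001, -1.0]]
ft_force: [0.3, 0.3, -0.3]
finger_gap: -0.2
gripper_force: 0.0
clock: 4.87
eef_pos: [456.7, -169.3, 49.3]
ee_rot: [[0.986, -0.165, 0.0], [-0.165, -0.986, 0.0], [0.0, -0.0, -1.0]]
ft_force: [-0.6, -2.0, -1.2]
finger_gap: 0.1
gripper_force: 0.4
```

```bash
python3 -m handwheel '[[0,0,-0.08,0,0,0,0],[0,0,-0.08,0,0,0,0],[0,0,0,0,0,0,0]]'
python3 -m handwheel '[[0,0,-0.06,0,0,0,0],[0,0,-0.06,0,0,0,0],[0,0,0,0,0,0,0]]'
python3 - <<'E'
from bench import bot
import cv2
p,d=bot.camera("wrist");cv2.imwrite("pics/w3.png",p[:,:,::-1]);o=bot.get_obs();print(o["eef_pos"],o["ft_force"])
E
```

```text
clock: 5.12
eef_pos: [457.3, -165.2, 49.3]
ee_rot: [[0.986, -0.164, 0.0], [-0.164, -0.986, 0.0], [0.0, -0.0, -1.0]]
ft_force: [-0.9, -1.2, 0.5]
finger_gap: -0.1
gripper_force: 0.4
clock: 5.37
eef_pos: [457.8, -162.3, 49.3]
ee_rot: [[0.986, -0.164, 0.0], [-0.164, -0.986, 0.0], [0.0, -0.0, -1.0]]
ft_force: [1.4, -1.5, 0.8]
finger_gap: -0.1
gripper_force: 0.5
[ 457.79293003 -162.26851693   49.29056879] [0.83582132 0.46147733 0.16621739]
```

View pics/w3.png

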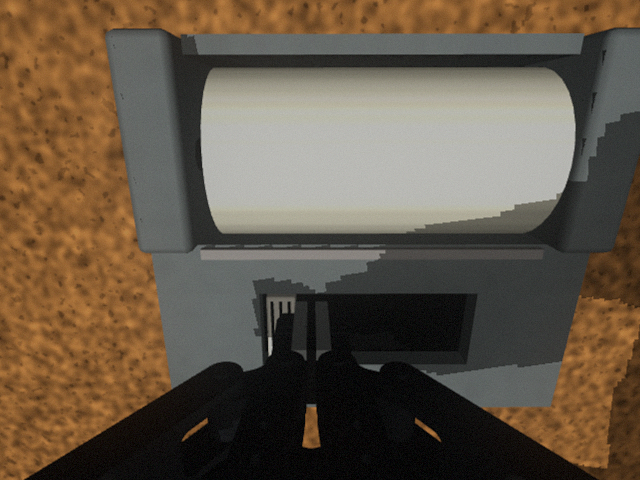

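The switch's left edge (268) is nearly at the slot's end (261). I'll push on until the force rises.

```bash
python3 -m handwheel '[[0,0,-0.05,0,0,0,0],[0,0,-0.05,0,0,0,0],[0,0,0,0,0,0,0]]'
python3 -m handwheel '[[0,0,-0.05,0,0,0,0],[0,0,0,0,0,0,0],[0,0,0,0,0,0,0]]'
```

```text
clock: 5.67
eef_pos: [458.1, -160.7, 49.3]
ee_rot: [[0.986, -0.165, -0.0], [-0.165, -0.986, -0.002], [-0.0, 0.002, -1.0]]
ft_force: [-1.4, -6.9, -0.1]
finger_gap: 0.1
gripper_force: 3.1
clock: 5.92
eef_pos: [458.1, -160.5, 49.3]
ee_rot: [[0.986, -0.166, -0.001], [-0.166, -0.986, -0.004], [-0.0, 0.004, -1.0]]
ft_force: [-2.0, -10.8, -1.8]
finger_gap: -0.0
gripper_force: 5.8
```

The force rises to 11 N with no further travel, so this is the stop. One last nudge, then back off, lift and check.

```bash
python3 -m handwheel '[[0,0,-0.06,0,0,0,0],[0,0,0,0,0,0,0],[0,0,0,0,0,0,0]]'
python3 -m handwheel '[[0,0,0.2,0,0,0,0],[0,0,0.2,0,0,0,0],[0,0,0,0,0,0,0],[0,0,0,-0.4,0,0,0],[0,0,0,-0.7,0,0,0],[0,0,0,-0.7,0,0,0],[0,0,0,-0.7,0,0,0],[0,0,0,-0.5,0,0,0],[0,0,0,0,0,0,0],[0,0,0,0,0,0,0]]'
python3 - <<'E'
from bench import bot
import cv2,numpy as np
i=bot.camera_info("wrist");p,d=bot.camera("wrist");o=bot.get_obs();print(o["eef_pos"],o["ft_force"])
np.savez("pics/w4.npz",p=p,**{k:np.array(v) for k,v in i.items()})
cv2.imwrite("pics/w4.png",cv2.resize(p[200:350,150:350],None,fx=3,fy=3)[:,:,::-1])
E
```

```text
clock: 6.17
eef_pos: [458.1, -160.3, 49.3]
ee_rot: [[0.986, -0.166, -0.001], [-0.166, -0.986, -0.007], [-0.0, 0.007, -1.0]]
ft_force: [-4.0, -18.0, -2.0]
finger_gap: 0.3
gripper_force: 9.2
clock: 7.0
eef_pos: [457.3, -167.0, 124.5]
ee_rot: [[0.986, -0.164, 0.001], [-0.164, -0.986, 0.0], [0.001, -0.0, -1.0]]
ft_force: [-0.5, -0.5, 1.2]
finger_gap: -0.0
gripper_force: 0.0
[ 456.80473045 -166.88320056  123.86073815] [-0.16327813  0.02223452  0.06885903]
```

View pics/w4.png

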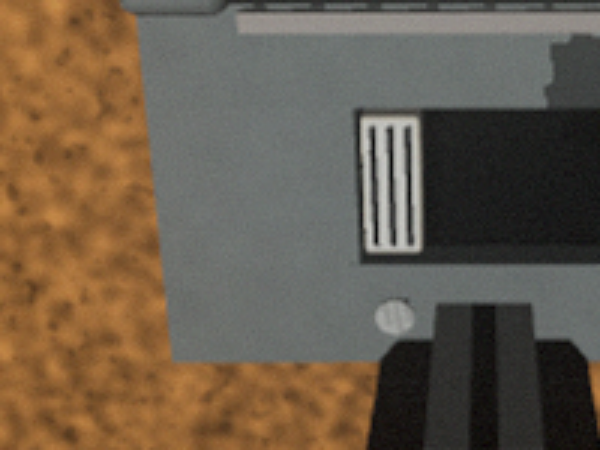

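The switch (crop 360–423) sits at the lens end of the slot, and the tool is clear of everything.

```bash
python3 -c "
from bench import bot
print(bot.finish_job())"
```

```text
the job is handed in; nothing more can be done
None
```

The wide grey printer's switch is fully home against its stop at the lens end, the narrow printer and the green look-alike were not touched, and the job was handed in at about 7 s.

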